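Put the lint roller away and close the chest on its folding stay

TASK

Lay the lint roller flat inside the open plywood chest and let go of it, then lift the knee of the folding lid stay past centre to unlock it. Then lower the lid gently until it is fully shut, without letting it slam, and leave the bowl, the acrylic box, the clip stand and the scoop where they are.

Things in the scene. Friction and masses are not known exactly. Their poses are not given: they have to be found in the camera images.
- chest: Fixed open plywood chest that does not shift: outside 200 mm (its x) by 220 mm (its y) by 75 mm high, walls and floor 8 mm thick. Origin at the centre of the underside, z up; +x points to the hinged rear side, -x to the front that the lid shuts towards. The stay is on the outside of its -y side. The stay's lower pivot is at x = -40, z = 55 mm in the chest's frame.
- lid_hinge (a point): Middle of the lid's hinge line, on the top of the chest's rear wall (x = 100, z = 75 mm in the chest's frame). The hinge line runs along the chest's y.
- lid (a joint): Lid angle in rad: 0 as found, open 78 degrees above shut and held by the locked stay; grows as it closes; 1.36 is fully shut (a stop). Plywood lid, 200 x 220 x 8 mm, about 0.3 kg. Hinge friction (0.28 N m) holds the unlocked lid by itself while steeper than about 50 degrees (value under 0.49); lower than that it may fall by its own weight.
- lid_bar (a point): Middle of the lid's pull: a round steel bar 10 mm in diameter, 100 mm long, parallel to the hinge and 244 mm from it, held 44 mm beyond the lid's free edge by two 8 mm rods at the bar's ends. When shut the bar is level in front of the chest, about 79 mm high, 39 mm clear of the lid's edge. It can turn between gripped fingers.
- stay_tab (a point): Middle of the grip part of the stay's tab: a round steel pin, 14 mm in diameter, 60 mm long, standing out from the knee along the chest's -y; this point is 48 mm out from the side wall, 20 mm from the pin's free end, at first 96 mm high. It swings on a 68 mm circle about the stay's lower pivot (axis along chest y); unlock by moving it up and forward (chest -x). It can turn in the fingers.
- stay_knee (a joint): Bend of the stay's knee, rad. Two flat steel links: lower 68 mm on the chest, upper 104 mm on the lid. 0: locked, on its stop just below centre, lid cannot be lowered; 0.20: straight; above: past centre, unlocked, folding on as the lid comes down; about 3.0 with the lid shut. Swinging the tab 0.65 rad about the lower pivot gives about 1.0 and lid about 0.14; it stays so when released.
- roller: Green plastic lint roller without paper, lying loose: a handle 85 mm long, 26 mm wide and 30 mm high at its -x end, then a bare round core 76 mm long and 30 mm in diameter at its +x end; 170 mm long overall, about 80 g. Origin on the underside at the junction of handle and neck (the middle of its length), x along its length, z up.
- roller_grip (a point): Place to grip the roller: on its handle 25 mm from the origin towards the handle end, 15 mm above its underside; 26 mm wide across the roller's y.
- bowl: Brown ceramic bowl, 130 mm across, 50 mm high; origin under its centre. Bystander.
- acrylic_box: Clear acrylic box with a sliding lid, about 110 x 185 x 70 mm; origin under its centre. Bystander.
- clip_stand: Chrome spring clip on a post with a round foot of 76 mm, 173 mm high; origin under its foot. Bystander.
- scoop: Steel scoop, 186 mm long, 63 mm wide, 35 mm high; origin on the underside where handle meets pan, pan to its +x. Bystander.
Not all that is in view belongs to the job. There is more than one size of the roller; the one meant has the size given above.

How it is judged:
By the outcome, as a careful person would: the job done as asked, in the order asked, and still so for the second after the job is handed in, with the robot touching nothing.
It also fails if it takes over 72 s, if anything falls off the work surface, if the arm or the gripper's body presses on something with over 40 N, if the wrist force passes 120 N, or if a joint passes its speed limit or range.

ROBOT

A 7-joint arm with a two-finger parallel gripper is mounted at the origin on the work surface. World frame = base frame: x ahead of the robot, y to its left, z up, the work surface at z = 0. Lengths are in m, angles in rad, forces in N, time in s.
With the tool pointing down it reaches from about 0.4 to 0.85 m from the base axis. Payload 10.4 kg.
Tool frame: the origin (TCP) lies midway between the tips of the shut fingers; the grasp point (between the pads) lies 19 mm behind it; z points along the fingers, y is the direction in which the jaws open and shut (so a half turn about z gives the same grasp; the last joint's range is limited). The gripper opens to 85 mm and grips with 20 to 120 N. Pads are 22 mm wide; open, the fingers measure 114 mm over their backs; the gripper's body (76 mm by 85 mm) begins 54 mm behind the grasp point. The pads swing forward as they close: fully open they stand 13 mm farther back than shut.
Start: joints at [1.132, 0.332, -0.065, 1.46, 0.022, 1.35, -0.088], TCP at [0.252, -0.572, 0.231] pointing down, gripper open.
Joint ranges: [-2.6, 2.6], [-0.5, 2.12], [-1.47, 1.34], [0.16, 2.42], [-1.27, 4.41], [0.06, 2.06], [-2.6, 2.6]. Speed limits (rad/s): [2.22, 2.22, 2.79, 2.79, 3.14, 3.14, 3.14].

INTERFACE

Orientations are given as a unit quaternion [w, x, y, z].
In Python, from cell import get_obs, snapshot, finish_job gives the robot as it stands. The module is installed in compiled form; this text tells all that it offers.
- The arm moves only by the tool servo_tool, never from a script. Its argument "series" is a list of rows, each a list of 7 numbers: the shift along the tool's x, y, z in mm, then the turn, a rotation vector about the tool's x, y, z in degrees, then the gripper's target within -1 to 1 (fully open at 1, half-way at 0, shut at -1). In form: [[dx, dy, dz, wx, wy, wz, jaw], ...]. A call has 1 to 8 rows; each row shifts and turns the commanded pose from where the row before left it, along the tool's axes as they then stand; what a row does not reach is not made up. A row lasts 1/10 s, in which the tool goes at most 50 mm and 8.59 degrees, less where a joint would pass 70% of its speed; a pose out of reach is approached as far as the arm can. A call with a gripper value outside its range is refused whole. The fingers move at their own pace and stop on an object; "newtons" is the grip in N (left out, the last holds). Time passes only in rows, so rows that do not move let the fingers close. It gives the time, the measured TCP pose, the force and the opening at its end, in the units of the state.
- get_obs(): the state, without advancing time (a new reading comes with each control period).
- snapshot(name): name is "scene" or "top" or "wrist"; returns a dict with "color" (480x640x3 uint8, red, green, blue), "range_z" (480x640 float32, m along the optical axis (not along the pixel's ray), 0 where there is no reading), "camera_matrix" (3x3 intrinsics, pixels), "k1" (the pictures are not rectified: a ray, as slopes to the right and down, at radius r is drawn at 1 + k1 r^2 times it, then the intrinsics apply), "R" (3x3) and "t" (3): a world point X has camera coordinates R X + t; the wrist camera has in their place "mount" (4x4, takes a point from camera to tool coordinates, whose origin is the TCP and whose axes are the flange's). Camera axes: x right, y down, z forward; pixel columns grow to the right and rows downward; lengths in m; the calibration is good to about 2 mm. A picture is of the moment at which its call begins: read the wrist's pose just before it.
- finish_job(): hands the job in, once; it reports no verdict.
The state is a dict: "t": time; "joints": joint angles; "dq": joint speeds; "joint_torque": joint torques, N m; "ee_pos": TCP position; "tcp_rot": TCP orientation; "wrist_force": force on the tool from outside, world axes, zero at the start; "wrist_torque": the same for the moment, N m; "finger_gap": opening from 0.0 (shut) to 1.0 (fully open).
Only numpy, scipy, OpenCV 4.12 (cv2) and the standard library are available. Lean on these libraries where they do the work, as an engineer would, in place of code of your own. Each camera call takes 0.05 s, during which the arm holds its last target. There are 200 camera calls.

## Working session

There is one attempt and no reset: what is moved stays moved. The work goes in short steps, Python scripts to look and compute and a tool call to move; the robot and the scene stay as the last step left them, time stands still between calls to the robot, and variables do not carry over. Pictures are saved under pics/ and viewed, about 8 in all and at most 12, crops included, and the job is handed in when it is done.

Besides the shell and the picture viewer there is one more tool, called after "Request:" as name([rows], argument=value, ...), one row to a line, values as JSON. servo_tool: Moves the arm, as the interface text tells. Its arguments: {"type":"object","properties":{"series":{"type":"array"},"newtons":{"type":"number"}},"required":["series"]}

```bash
mkdir -p pics
cat > h.py <<'E'
import numpy as np, cv2
from cell import get_obs, snapshot, finish_job
from scipy.spatial.transform import Rotation as Ro
def snap(n):
    o=get_obs(); s=snapshot(n); s['o']=o
    if 'mount' in s:
        T=np.eye(4); q=o['tcp_rot']; T[:3,:3]=Ro.from_quat([q[1],q[2],q[3],q[0]]).as_matrix(); T[:3,3]=o['ee_pos']
        W=T@np.array(s['mount']); s['R']=W[:3,:3].T; s['t']=-W[:3,:3].T@W[:3,3]
    return s
def cloud(s):
    K=np.array(s['camera_matrix'],float); h,w=s['range_z'].shape
    u,v=np.meshgrid(np.arange(w),np.arange(h)); x=(u-K[0,2])/K[0,0]; y=(v-K[1,2])/K[1,1]
    a,b=x.copy(),y.copy()
    for _ in range(8):
        f=1+s['k1']*(a*a+b*b); a=x/f; b=y/f
    z=s['range_z']; P=np.stack([a*z,b*z,z],-1)
    W=(P-np.array(s['t']))@np.array(s['R']); W[z==0]=np.nan
    return W
def save(s,name,crop=None,k=1):
    im=s['color'][:,:,::-1]
    if crop: u0,v0,u1,v1=crop; im=im[v0:v1,u0:u1]
    cv2.imwrite('pics/'+name,cv2.resize(im,None,fx=k,fy=k,interpolation=cv2.INTER_CUBIC))
def proj(s,X):
    p=np.array(s['R'])@np.array(X)+s['t']; a=p[:2]/p[2]; a=a*(1+s['k1']*(a@a)); K=s['camera_matrix']
    return a[0]*K[0][0]+K[0][2],a[1]*K[1][1]+K[1][2]
E
python3 - <<'E'
from h import *
import pickle
d={}
for n in ['scene','top']:
    s=snap(n); save(s,n+'1.png'); d[n]=s
    print(n,-np.array(s['R']).T@s['t'])
pickle.dump(d,open('d.pkl','wb')); print(get_obs())
E
```

```text
scene [ 0.86518396 -0.53509676  1.15313951]
top [ 0.39873355 -0.00442694  1.36200419]
{'t': 0.1, 'joints': array([ 1.13236685,  0.33277363, -0.06469043,  1.46080822,  0.02159387,
        1.34991182, -0.08849038]), 'dq': array([-1.72869597e-03, -3.52813903e-04,  6.25537356e-04, -2.16391180e-03,
        2.70663344e-03, -1.49356523e-03,  1.69907490e-05]), 'joint_torque': array([ 2.47452139e-03, -6.26737905e+01,  4.98836150e-02, -3.92431068e+01,
        1.63883425e-02,  6.80137266e-03, -4.04879245e-05]), 'ee_pos': array([ 0.25233454, -0.5714505 ,  0.23064081]), 'tcp_rot': array([-5.84197589e-04,  9.78461507e-01,  2.06428476e-01, -1.49376504e-04]), 'wrist_force': array([ 0.1612532 , -0.18320528,  0.45154388]), 'wrist_torque': array([ 0.04854115,  0.05323333, -0.04807428]), 'finger_gap': 0.9988839796633241}
```

View pics/scene1.png

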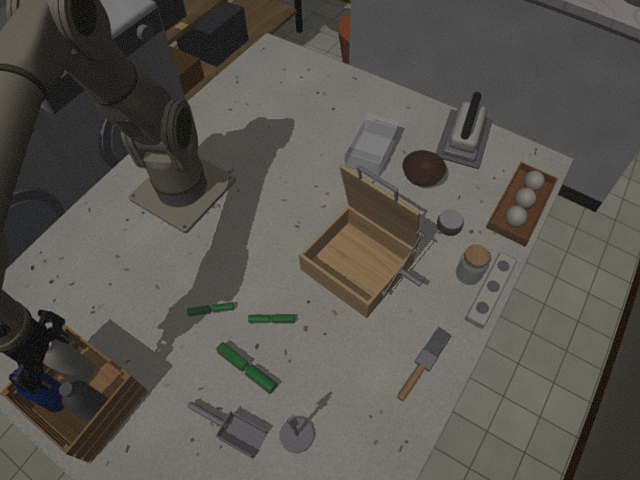

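View pics/top1.png

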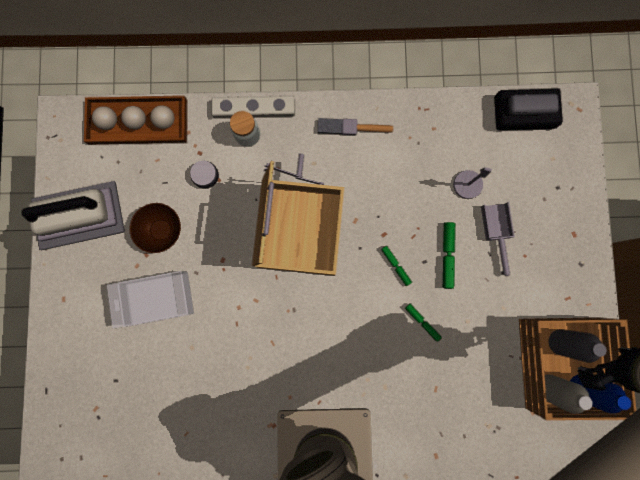

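Scene: the chest (top ~300,225) has its lid hinge on the left, and the stay with its tab is on the far side (~300,165). Roller candidates in top view: (449,255), (397,265) and (423,322). Next I measure their sizes and the chest.

Run:
```python
from h import *
import pickle
d=pickle.load(open('d.pkl','rb'))
for n in ['top','scene']:
    s=d[n]; W=cloud(s); c=s['color'].astype(int)
    m=((c[...,1]>c[...,0]+25)&(c[...,1]>c[...,2]+15)&(np.nan_to_num(W[...,2])<.08)).astype(np.uint8)
    m=cv2.morphologyEx(m,cv2.MORPH_CLOSE,np.ones((7,7)))
    N,L,st,ce=cv2.connectedComponentsWithStats(m)
    for i in range(1,N):
        if st[i,4]<60: continue
        P=W[L==i]; P=P[~np.isnan(P[:,0])]; P=P[P[:,2]>0.006]
        r=cv2.minAreaRect((P[:,:2]*1000).astype(np.float32))
        print(n,ce[i].round(),np.round(r[0]),np.round(r[1]),round(r[2],1),'zmax',np.percentile(P[:,2],98).round(4))
s=d['top'];W=cloud(s)
for p in [(256,268),(335,273),(343,186),(337,229),(295,270),(315,184),(300,225),(275,225),(300,160),(301,175),(266,210),(268,165)]:
    print(p,W[p[1],p[0]].round(3))
s=d['scene'];W=cloud(s)
print('scene')
for p in [(301,257),(370,310),(350,206),(417,250),(345,172),(419,208),(360,255),(376,184),(412,276)]:
    print(p,W[p[1],p[0]].round(3))
save(d['scene'],'c_ch.png',(290,150,450,320),4.7/1.35)
save(d['top'],'c_rol.png',(370,180,530,350),3)
a=cv2.imread('pics/c_ch.png');b=cv2.imread('pics/c_rol.png')
cv2.imwrite('pics/c2.png',np.hstack([cv2.resize(a,(500,531)),cv2.resize(b,(300,319)) if 0 else np.vstack([cv2.resize(b,(300,319)),np.zeros((212,300,3),np.uint8)])]))
```

```text
top [449. 255.] [ 494. -328.] [ 29. 169.] 85.4 zmax 0.0358
top [396. 266.] [ 471. -195.] [113.  18.] 32.8 zmax 0.0276
top [423. 322.] [ 326. -256.] [113.  17.] 42.4 zmax 0.026
scene [221. 307.] [ 342. -244.] [67. 16.] 37.9 zmax 0.0219
scene [270. 318.] [ 469. -197.] [112.  17.] 32.2 zmax 0.023
scene [245. 367.] [ 493. -332.] [ 24. 166.] 85.4 zmax 0.0319
(256, 268) [0.472 0.168 0.001]
(335, 273) [ 0.451 -0.036  0.075]
(343, 186) [ 0.683 -0.064  0.007]
(337, 229) [ 0.56  -0.043  0.073]
(295, 270) [0.461 0.062 0.078]
(315, 184) [0.675 0.009 0.076]
(300, 225) [0.581 0.051 0.008]
(275, 225) [0.583 0.117 0.006]
(300, 160) [0.729 0.044 0.107]
(301, 175) [0.693 0.043 0.098]
(266, 210) [0.57  0.106 0.325]
(268, 165) [0.683 0.109 0.244]
scene
(301, 257) [ 0.456 -0.04   0.074]
(370, 310) [ 0.666 -0.052  0.026]
(350, 206) [0.451 0.208 0.   ]
(417, 250) [ 0.68   0.181 -0.003]
(345, 172) [0.484 0.119 0.26 ]
(419, 208) [ 0.62   0.312 -0.005]
(360, 255) [0.559 0.082 0.004]
(376, 184) [ 0.472  0.322 -0.005]
(412, 276) [0.72  0.044 0.104]
```

View pics/c2.png

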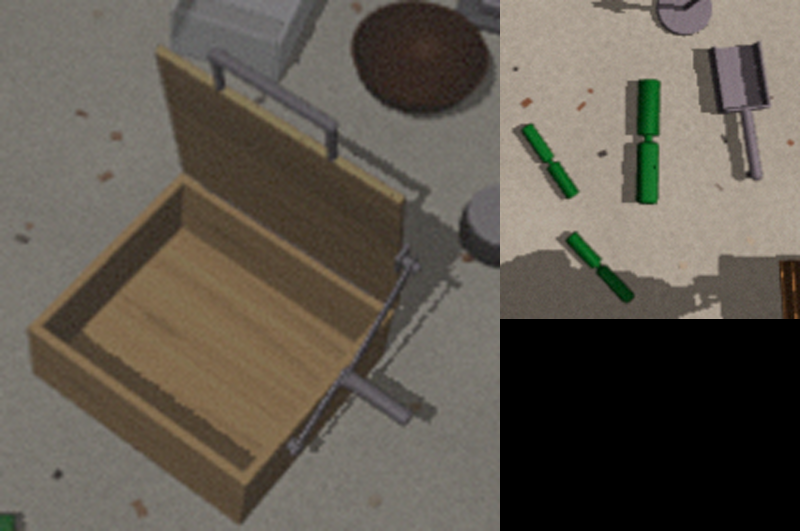

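The roller at top (449,255) measures 169x29 mm, so it is the one meant. The other two are about 113x18 and are decoys. The handle is the longer end, toward the robot (-x). Next I fit the chest pose and refine the roller, bar and tab.

```bash
cat >> h.py <<'E'
def chest_fit(clouds):
    from scipy.optimize import least_squares
    P=np.vstack([W.reshape(-1,3) for W in clouds]); P=P[~np.isnan(P[:,0])]
    P=P[(abs(P[:,2]-.075)<.006)&(P[:,0]>.43)&(P[:,0]<.70)&(P[:,1]>-.08)&(P[:,1]<.18)][:,:2]
    def loc(p,P): # chest x ~ world +y
        a=p[2]; e=np.array([np.cos(a),np.sin(a)]); f=np.array([-e[1],e[0]]); D=P-p[:2]; return D@e,D@f
    def r(p):
        x,y=loc(p,P); qx=abs(x)-.1; qy=abs(y)-.11
        o=np.hypot(np.maximum(qx,0),np.maximum(qy,0))+np.minimum(np.maximum(qx,qy),0)
        return np.maximum(abs(o+.004)-.004,0)*1e3
    s=least_squares(r,[.567,.05,np.pi/2+.08],loss='soft_l1',x_scale=[.01,.01,.05])
    return s.x,abs(r(s.x)).mean(),len(P)
def c2w(p,X):
    a=p[2]; return np.array([p[0]+X[0]*np.cos(a)-X[1]*np.sin(a),p[1]+X[0]*np.sin(a)+X[1]*np.cos(a),X[2]])
E
python3 - <<'E'
from h import *
import pickle
d=pickle.load(open('d.pkl','rb'))
C={n:cloud(d[n]) for n in d}
for k in [['top'],['scene'],['top','scene']]:
    p,e,n=chest_fit([C[i] for i in k]); print(k,p.round(4),np.degrees(p[2]-np.pi/2).round(2),e,n)
h=c2w(p,[.1,0,.075]); print('hinge',h.round(4))
th=np.radians(78); bar=c2w(p,[.1-.244*np.cos(th),0,.075+.244*np.sin(th)+.004*0]); print('bar',bar.round(4))
tab=c2w(p,[.0142,-.11-.048,.096]); print('tab',tab.round(4))
for n in d:
    print(n,'bar px',proj(d[n],bar),'tab px',proj(d[n],tab))
    W=C[n]; q=W.reshape(-1,3)
    B=q[(abs(q[:,0]-bar[0])<.06)&(abs(q[:,1]-bar[1])<.04)&(q[:,2]>.295)&(q[:,2]<.335)]
    print('bar pts',len(B),np.median(B,0).round(4),np.ptp(B,0).round(3))
    T=q[(abs(q[:,0]-tab[0])<.05)&(abs(q[:,1]-tab[1])<.03)&(q[:,2]>.085)&(q[:,2]<.12)]
    print('tab pts',len(T),np.median(T,0).round(4),T.min(0).round(3),T.max(0).round(3))
# roller direction, floor table height
W=C['top']; m=W.reshape(-1,3); R=m[(m[:,0]>.39)&(m[:,0]<.6)&(abs(m[:,1]+.33)<.03)&(m[:,2]>.012)&(m[:,2]<.05)]
c=R[:,:2].mean(0);u,sv,vt=np.linalg.svd(R[:,:2]-c);ax=vt[0]*np.sign(vt[0][0]);t=(R[:,:2]-c)@ax;print('roller c',c,ax,np.degrees(np.arctan2(ax[1],ax[0])),t.min(),t.max())
tt=(t-(t.min()+t.max())/2)
for a in np.arange(-.085,.085,.01):
    k=(tt>=a)&(tt<a+.01); print(round(a,3),k.sum(),R[k,2].max().round(3) if k.any() else '',end=' | ')
print('table z',np.nanmedian(W[300:340,220:330,2]))
E
```

```text
['top'] [0.5698 0.0507 1.4487] -7.0 0.15480493402265766 793
['scene'] [0.5679 0.0478 1.4476] -7.06 0.2653682956281991 1110
['top', 'scene'] [0.5687 0.0483 1.4477] -7.05 0.296471194752484 1903
hinge [0.581  0.1475 0.075 ]
bar [0.5748 0.0972 0.3137]
tab [0.7273 0.043  0.096 ]
scene bar px (np.float64(376.3081744280843), np.float64(179.53830178892483)) tab px (np.float64(413.9479441541944), np.float64(279.36042033279034))
bar pts 245 [0.5761 0.0988 0.3164] [0.108 0.022 0.026]
tab pts 188 [0.7088 0.042  0.1001] [0.681 0.024 0.085] [0.746 0.071 0.12 ]
top bar px (np.float64(270.81503065542785), np.float64(208.64473559324756)) tab px (np.float64(300.6863775690201), np.float64(161.76496193344911))
bar pts 262 [0.5754 0.1022 0.3189] [0.106 0.023 0.027]
tab pts 177 [0.7078 0.0467 0.1017] [0.682 0.021 0.085] [0.748 0.071 0.12 ]
roller c [ 0.49352763 -0.32700353] [ 0.99751583 -0.07044262] -4.039410411632492 -0.08426573070674534 0.08509002611889908
-0.085 39 0.036 | -0.075 46 0.035 | -0.065 48 0.036 | -0.055 46 0.038 | -0.045 48 0.036 | -0.035 47 0.035 | -0.025 47 0.038 | -0.015 44 0.038 | -0.005 22 0.031 | 0.005 43 0.033 | 0.015 46 0.034 | 0.025 44 0.033 | 0.035 42 0.038 | 0.045 44 0.037 | 0.055 45 0.034 | 0.065 48 0.035 | 0.075 43 0.036 | table z 0.0008354717899749098
```

Request:
servo_tool([
  [0,0,0,0,0,7,1],
  [0,0,0,0,0,7,1],
  [0,0,0,0,0,7,1],
  [0,0,0,0,0,6.8,1],
  [25,-32,0,0,0,0,1],
  [25,-32,0,0,0,0,1],
  [25,-32,0,0,0,0,1],
  [25,-32,0,0,0,0,1],
], newtons=40)

```text
t: 0.9
ee_pos: [0.3619, -0.4495, 0.231]
tcp_rot: [-0.0, 0.999, -0.035, -0.0]
wrist_force: [0.7, -0.5, 1.0]
finger_gap: 1.001
```

Request:
servo_tool([
  [25,-32,0,0,0,0,0.5],
  [25,-32,0,0,0,0,0.5],
  [25,-32,0,0,0,0,0.5],
  [25,-32,0,0,0,0,0.5],
  [0,0,25,0,0,0,0.5],
  [0,0,25,0,0,0,0.5],
  [0,0,0,0,0,0,0.5],
])

```text
t: 1.6
ee_pos: [0.468, -0.3289, 0.1778]
tcp_rot: [-0.002, 0.999, -0.034, -0.003]
wrist_force: [0.1, 0.9, -0.4]
finger_gap: 0.753
```

```bash
cat >> h.py <<'E'
def to(X,yaw=None):
    "print tool-frame displacement in mm to world TCP X"
    o=get_obs(); q=o['tcp_rot']; R=Ro.from_quat([q[1],q[2],q[3],q[0]]).as_matrix()
    print('t',round(o['t'],2),'tcp',o['ee_pos'].round(4),'x-axis yaw',np.degrees(np.arctan2(R[1,0],R[0,0])).round(2),'tool z',R[:,2].round(3),'gap',round(o['finger_gap'],3),'F',o['wrist_force'].round(1))
    if X is not None: print('need tool mm',((np.array(X)-o['ee_pos'])@R*1e3).round(1))
E
python3 - <<'E'
from h import *
to([.469,-.329,.18])
s=snap('wrist'); save(s,'w1.png'); W=cloud(s)
m=W.reshape(-1,3); m=m[~np.isnan(m[:,0])]; R=m[(m[:,0]>.39)&(m[:,0]<.6)&(abs(m[:,1]+.33)<.03)&(m[:,2]>.012)&(m[:,2]<.05)]
c=R[:,:2].mean(0);u,sv,vt=np.linalg.svd(R[:,:2]-c,full_matrices=False);ax=vt[0]*np.sign(vt[0][0]);t=(R[:,:2]-c)@ax;n=np.array([-ax[1],ax[0]]);w=(R[:,:2]-c)@n
print(c,np.degrees(np.arctan2(ax[1],ax[0])),t.min(),t.max())
for a in np.arange(t.min(),t.max(),.006):
    k=(t>=a)&(t<a+.006); print((c+a*ax).round(3),k.sum(),(np.ptp(w[k])*1e3).round(1),(1e3*(w[k].max()+w[k].min())/2).round(1),R[k,2].max().round(4)) if k.any() else 0
E
```

```text
t 1.6 tcp [ 0.468  -0.3289  0.1778] x-axis yaw -3.94 tool z [-0.005  0.003 -1.   ] gap 0.753 F [ 0.1  0.9 -0.4]
need tool mm [ 1.  -0.  -2.2]
[ 0.50211787 -0.32895608] -4.044579139688266 -0.09253953738945976 0.07601669366735075
[ 0.41  -0.322] 141 25.3 0.4 0.0323
[ 0.416 -0.323] 184 25.3 0.4 0.0324
[ 0.422 -0.323] 177 25.1 0.4 0.0328
[ 0.428 -0.324] 192 25.8 -0.1 0.0329
[ 0.434 -0.324] 194 25.7 -0.1 0.0327
[ 0.44  -0.325] 200 25.6 -0.1 0.0326
[ 0.446 -0.325] 202 25.5 -0.1 0.033
[ 0.452 -0.325] 199 25.4 -0.1 0.0331
[ 0.458 -0.326] 203 25.1 -0.1 0.0326
[ 0.464 -0.326] 210 25.1 -0.1 0.0332
[ 0.47  -0.327] 206 24.9 -0.1 0.033
[ 0.476 -0.327] 210 24.8 -0.0 0.0326
[ 0.482 -0.328] 211 24.6 -0.0 0.0322
[ 0.488 -0.328] 242 24.7 -0.1 0.0317
[ 0.494 -0.328] 98 11.2 0.0 0.023
[ 0.5   -0.329] 160 28.1 0.1 0.0316
[ 0.506 -0.329] 241 27.9 0.0 0.0321
[ 0.512 -0.33 ] 260 27.8 0.0 0.0323
[ 0.518 -0.33 ] 247 28.4 -0.3 0.0321
[ 0.524 -0.33 ] 273 29.3 0.0 0.0329
[ 0.53  -0.331] 287 29.1 0.1 0.0316
[ 0.535 -0.331] 250 29.0 0.1 0.0323
[ 0.541 -0.332] 288 28.9 0.1 0.0328
[ 0.547 -0.332] 284 28.7 0.1 0.0317
[ 0.553 -0.333] 285 28.6 0.1 0.033
[ 0.559 -0.333] 288 28.3 0.1 0.0325
[ 0.565 -0.333] 294 28.2 0.1 0.0325
[ 0.571 -0.334] 287 28.1 0.2 0.0322
[ 0.577 -0.334] 12 18.9 2.1 0.0287
```

View pics/w1.png

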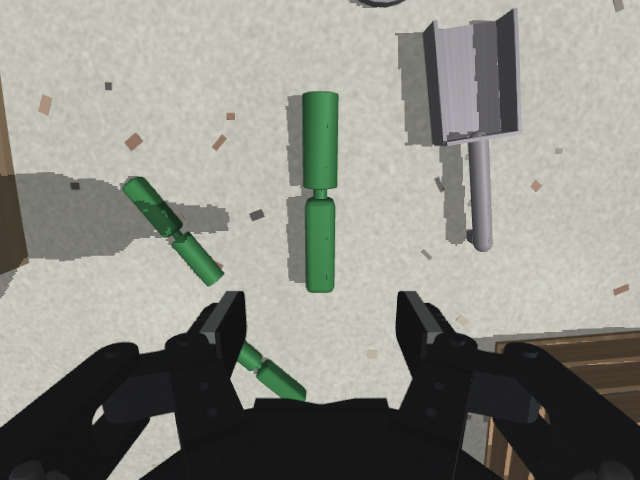

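The wrist view shows the handle (26 mm wide) at (320,245), toward the robot. The core is at (320,140) and the smaller rollers sit to the side. Descending to grip.

Request:
servo_tool([
  [1,-2.3,40,0,0,0,0.5],
  [0,0,40,0,0,0,0.5],
  [0,0,40,0,0,0,0.5],
  [0,0,30,0,0,0,0.5],
  [0,0,15,0,0,0,0.5],
  [0,0,6,0,0,0,0.5],
  [0,0,0,0,0,0,-1],
  [0,0,0,0,0,0,-1],
], newtons=40)

```text
t: 2.45
ee_pos: [0.472, -0.3288, 0.0121]
tcp_rot: [0.001, 0.999, -0.035, 0.001]
wrist_force: [0.5, -0.3, 1.0]
finger_gap: 0.416
```

Request:
servo_tool([
  [0,0,0,0,0,0,-1],
  [0,0,0,0,0,0,-1],
  [0,0,0,0,0,0,-1],
  [0,0,0,0,0,0,-1],
])

```text
t: 2.85
ee_pos: [0.472, -0.3288, 0.0122]
tcp_rot: [0.001, 0.999, -0.035, 0.001]
wrist_force: [-0.7, 0.4, 7.8]
finger_gap: 0.296
```

Gripped (gap 25 mm). I lift, carry it over the chest, then check.

Request:
servo_tool([
  [0,0,-10,0,0,0,-1],
  [0,0,-30,0,0,0,-1],
  [0,0,-40,0,0,0,-1],
  [0,0,-40,0,0,0,-1],
  [0,0,-28,0,0,3,-1],
  [3,-40,0,0,0,0,-1],
  [3,-40,0,0,0,0,-1],
  [3,-40,0,0,0,0,-1],
])

```text
t: 3.65
ee_pos: [0.4945, -0.2087, 0.1596]
tcp_rot: [0.0, 0.998, -0.061, 0.001]
wrist_force: [0.8, 0.3, -0.7]
finger_gap: 0.29
```

Request:
servo_tool([
  [3,-40,0,0,0,0,-1],
  [3,-40,0,0,0,0,-1],
  [3,-40,0,0,0,0,-1],
  [3,-40,0,0,0,0,-1],
  [3,-40,0,0,0,0,-1],
  [4,-38,0,0,0,0,-1],
  [0,0,0,0,0,0,-1],
])

```text
t: 4.35
ee_pos: [0.5425, 0.0304, 0.1595]
tcp_rot: [-0.001, 0.998, -0.057, 0.001]
wrist_force: [-0.5, -0.2, -1.6]
finger_gap: 0.293
```

Run:
```python
from h import *
to([.5439,.0269,.025])
s=snap('scene'); save(s,'s2.png',(250,100,450,340),2.4)
```

```text
t 4.35 tcp [0.5425 0.0304 0.1595] x-axis yaw -6.51 tool z [ 0.001  0.002 -1.   ] gap 0.293 F [-0.5 -0.2 -1.6]
need tool mm [  1.7   3.7 134.5]
```

View pics/s2.png

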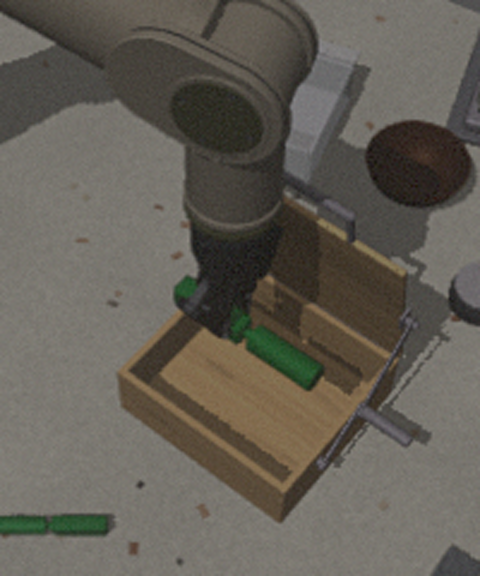

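The roller is held level over the chest. The wrist is close to the lid and bar, so I place it about 17 mm further to the front.

Request:
servo_tool([
  [1.7,20,0,0,0,0.5,-1],
  [0,0,30,0,0,0,-1],
  [0,0,30,0,0,0,-1],
  [0,0,30,0,0,0,-1],
  [0,0,25,0,0,0,-1],
  [0,0,12,0,0,0,-1],
  [0,0,5,0,0,0,-1],
  [0,0,0,0,0,0,-1],
])

```text
t: 5.2
ee_pos: [0.5422, 0.0038, 0.0272]
tcp_rot: [-0.0, 0.998, -0.065, 0.001]
wrist_force: [0.1, 2.4, -0.8]
finger_gap: 0.296
```

Run:
```python
from h import *
to([.5418,.010,.022])
```

```text
t 5.2 tcp [0.5422 0.0038 0.0272] x-axis yaw -7.49 tool z [ 0.001  0.    -1.   ] gap 0.296 F [ 0.1  2.4 -0.8]
need tool mm [-1.2 -6.1  5.2]
```

Request:
servo_tool([
  [-1,-6,0,0,0,0,-1],
  [0,0,4,0,0,0,-1],
  [0,0,2,0,0,0,-1],
  [0,0,0,0,0,0,-1],
  [0,0,0,0,0,0,-0.2],
  [0,0,0,0,0,0,0.15],
  [0,0,0,0,0,0,0.15],
  [0,0,0,0,0,0,0.15],
])

```text
t: 6.0
ee_pos: [0.543, 0.0165, 0.0219]
tcp_rot: [-0.003, 0.998, -0.063, 0.002]
wrist_force: [2.3, 21.1, 6.9]
finger_gap: 0.573
```

Request:
servo_tool([
  [0,0,-20,0,0,0,0.15],
  [0,0,-40,0,0,0,0.15],
  [0,0,-40,0,0,0,0.15],
  [0,0,-40,0,0,0,0.15],
  [0,0,-20,0,0,0,0.15],
  [0,0,0,0,0,0,0.15],
])

```text
t: 6.6
ee_pos: [0.543, 0.0098, 0.1838]
tcp_rot: [0.0, 0.998, -0.065, 0.003]
wrist_force: [0.7, 0.9, -0.1]
finger_gap: 0.572
```

Run:
```python
from h import *
to([.73,-.05,.2])
s=snap('wrist'); W=cloud(s); save(s,'w2.png')
c=s['color'].astype(int); g=(c[...,1]>c[...,0]+25)&(c[...,1]>c[...,2]+15)&~np.isnan(W[...,0])
P=W[g]; P=P[(P[:,0]>.44)&(P[:,1]>-.07)&(P[:,2]<.09)]
r=cv2.minAreaRect((P[:,:2]*1000).astype(np.float32)); print(r,np.percentile(P[:,2],[2,50,98]).round(3))
```

```text
t 6.6 tcp [0.543  0.0098 0.1838] x-axis yaw -7.5 tool z [ 0.006 -0.001 -1.   ] gap 0.572 F [ 0.7  0.9 -0.1]
need tool mm [193.3  34.9 -15. ]
((562.67919921875, 7.41590690612793), (27.981767654418945, 168.09768676757812), 82.90936279296875) [0.028 0.038 0.04 ]
```

View pics/w2.png

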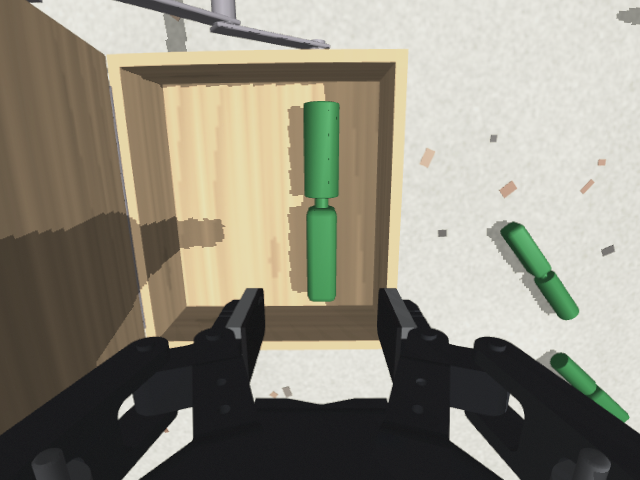

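The roller lies flat inside, parallel to the walls (wrist picture: core at 320,150, handle at 320,250, clear of all walls). Next is hovering by the tab, slightly tilted so the body stays clear of the lid.

Request:
servo_tool([
  [15,0,-20,0,0,0,0.15],
  [30,0,-10,0,0,0,0.15],
  [35,0,0,0,0,0,0.15],
  [35,0,0,0,0,0,0.15],
  [35,0,0,0,0,0,0.15],
  [32,-8,0,0,0,0,0.15],
  [0,-25,0,0,0,0,0.15],
  [0,-25,0,0,0,0,0.15],
])

```text
t: 7.45
ee_pos: [0.7294, 0.0435, 0.2071]
tcp_rot: [0.0, 0.998, -0.066, -0.002]
wrist_force: [0.2, 1.1, 0.5]
finger_gap: 0.575
```

Request:
servo_tool([
  [0,0,0,0,-5,0,0.15],
  [0,0,0,0,-5,0,0.15],
  [0,0,0,0,0,0,0.15],
])

```text
t: 7.75
ee_pos: [0.7291, 0.0433, 0.2052]
tcp_rot: [-0.005, 0.994, -0.065, -0.091]
wrist_force: [-0.1, -0.4, -0.5]
finger_gap: 0.577
```

Run:
```python
from h import *
p,e,n=chest_fit([cloud(snap('top'))]) if 0 else ([.5692,.0495,1.4482],0,0)
o=get_obs(); q=o['tcp_rot']; zt=Ro.from_quat([q[1],q[2],q[3],q[0]]).as_matrix()[:,2]
G=c2w(p,[.0142,-.162,.096]); print('G',G.round(4)); to(G+.019*zt)
s=snap('wrist'); save(s,'w3.png'); W=cloud(s)
print('tab px',proj(s,G))
m=W.reshape(-1,3); m=m[~np.isnan(m[:,0])]
T=m[(m[:,0]>.695)&(m[:,0]<.77)&(abs(m[:,1]-.045)<.04)&(m[:,2]>.08)&(m[:,2]<.12)]
for a in np.arange(.695,.765,.01):
    k=T[(T[:,0]>=a)&(T[:,0]<a+.01)]
    if len(k)>3: print(round(a+.005,3),len(k),k[:,1].min().round(4),k[:,1].max().round(4),np.percentile(k[:,2],95).round(4))
s=snap('scene'); m=cloud(s).reshape(-1,3); m=m[~np.isnan(m[:,0])]
for z in np.arange(.2,.7,.05):
    k=m[(m[:,2]>z)&(m[:,2]<z+.05)]; k=k[(k[:,0]<1)&(k[:,1]<.3)]
    if len(k): print('z',round(z,2),len(k),'x',k[:,0].min().round(3),k[:,0].max().round(3),'y',k[:,1].min().round(3),k[:,1].max().round(3))
```

```text
G [0.7317 0.0438 0.096 ]
t 7.75 tcp [0.7291 0.0433 0.2052] x-axis yaw -7.52 tool z [-0.18   0.022 -0.983] gap 0.577 F [-0.1 -0.4 -0.5]
need tool mm [ 22.3  -1.  126. ]
tab px (np.float64(320.48490650599643), np.float64(212.37818588344598))
0.7 218 0.041 0.0769 0.1048
0.71 235 0.0397 0.0542 0.1043
0.72 243 0.0385 0.053 0.1043
0.73 252 0.0374 0.0515 0.1042
0.74 260 0.0362 0.05 0.1044
0.75 161 0.0358 0.0494 0.104
z 0.2 1293 x -0.076 0.744 y -0.077 0.135
z 0.25 1377 x -0.076 0.761 y -0.076 0.127
z 0.3 1294 x -0.059 0.79 y -0.081 0.11
z 0.35 949 x 0.008 0.805 y -0.089 0.036
z 0.4 1445 x 0.051 0.813 y -0.094 0.044
z 0.45 1199 x 0.109 0.824 y -0.097 0.028
z 0.5 3193 x 0.162 0.846 y -0.111 0.078
z 0.55 13282 x 0.206 0.845 y -0.117 0.089
z 0.6 7719 x 0.237 0.668 y -0.118 0.014
z 0.65 38 x 0.284 0.314 y -0.023 -0.007
```

View pics/w3.png

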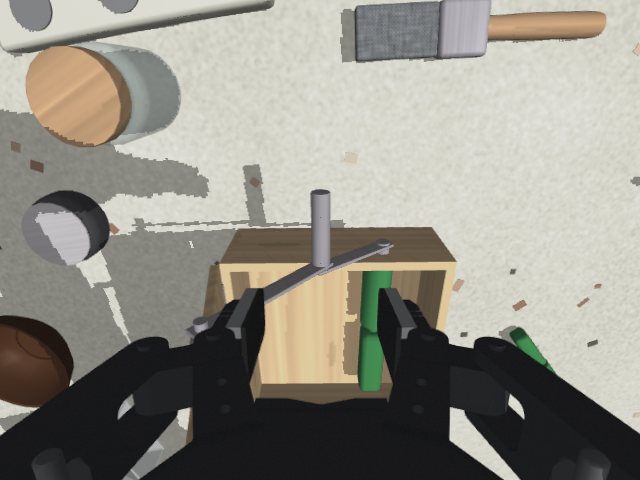

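The pin is at (320,225) in the wrist image, with centre y≈0.0444 at x=0.731. It agrees with the chest fit to under 1 mm. Descending on it.

Request:
servo_tool([
  [22,-1.3,10,0,0,0,0.15],
  [0,0,35,0,0,0,0.15],
  [0,0,30,0,0,0,0.15],
  [0,0,25,0,0,0,0.15],
  [0,0,15,0,0,0,0.15],
  [0,0,10,0,0,0,0.15],
  [0,0,0,0,0,0,0.15],
])

```text
t: 8.55
ee_pos: [0.7289, 0.0449, 0.083]
tcp_rot: [-0.006, 0.994, -0.065, -0.087]
wrist_force: [0.3, 0.2, 0.6]
finger_gap: 0.576
```

Run:
```python
from h import *
o=get_obs(); q=o['tcp_rot']; zt=Ro.from_quat([q[1],q[2],q[3],q[0]]).as_matrix()[:,2]
to(np.array([.7317,.0443,.0963])+.019*zt)
```

```text
t 8.55 tcp [0.7289 0.0449 0.083 ] x-axis yaw -7.48 tool z [-0.172  0.022 -0.985] gap 0.576 F [0.3 0.2 0.6]
need tool mm [0.5 0.3 5.4]
```

Request:
servo_tool([
  [0.5,0.3,5,0,0,0,0.15],
  [0,0,0,0,0,0,-1],
  [0,0,0,0,0,0,-1],
  [0,0,0,0,0,0,-1],
  [0,0,0,0,0,0,-1],
  [0,0,0,0,0,0,-1],
  [0,0,0,0,0,0,-1],
  [0,0,0,0,0,0,-1],
], newtons=50)

```text
t: 9.35
ee_pos: [0.7293, 0.0436, 0.0791]
tcp_rot: [-0.005, 0.994, -0.065, -0.087]
wrist_force: [-1.7, -5.0, 4.7]
finger_gap: 0.145
```

Request:
servo_tool([
  [-0.4,1.9,-2.3,0,0,0,-1],
  [-0.4,1.9,-2.2,0,0,0,-1],
  [-0.4,2.1,-2.1,0,0,0,-1],
  [-0.3,2.1,-2.1,0,0,0,-1],
  [-0.4,2.2,-1.9,0,0,0,-1],
  [-0.3,2.3,-1.9,0,0,0,-1],
  [-0.3,2.4,-1.7,0,0,0,-1],
  [-0.3,2.4,-1.7,0,0,0,-1],
])

```text
t: 10.15
ee_pos: [0.7275, 0.0301, 0.0947]
tcp_rot: [-0.007, 0.994, -0.064, -0.086]
wrist_force: [3.8, 3.4, -2.4]
finger_gap: 0.141
```

Request:
servo_tool([
  [-0.3,2.5,-1.5,0,0,0,-1],
  [-0.2,2.6,-1.5,0,0,0,-1],
  [-0.2,2.7,-1.3,0,0,0,-1],
  [-0.2,2.7,-1.2,0,0,0,-1],
  [-0.2,2.8,-1.0,0,0,0,-1],
  [-0.2,2.8,-1.0,0,0,0,-1],
  [-0.1,2.8,-0.8,0,0,0,-1],
  [-0.1,2.9,-0.7,0,0,0,-1],
])

```text
t: 10.95
ee_pos: [0.7254, 0.0117, 0.1061]
tcp_rot: [-0.01, 0.994, -0.063, -0.085]
wrist_force: [2.0, 10.2, 9.3]
finger_gap: 0.142
```

Request:
servo_tool([
  [0,2.0,-0.3,0,0,0,-1],
  [0,0,0,0,0,0,-1],
  [0,0,0,0,0,0,-1],
])

```text
t: 11.25
ee_pos: [0.7252, 0.0097, 0.1068]
tcp_rot: [-0.009, 0.994, -0.063, -0.085]
wrist_force: [2.8, 9.8, 9.6]
finger_gap: 0.141
```

Run:
```python
from h import *
p=[.5692,.0495,1.4482]
o=get_obs(); q=o['tcp_rot']; zt=Ro.from_quat([q[1],q[2],q[3],q[0]]).as_matrix()[:,2]
g=o['ee_pos']-.019*zt; e=np.array([np.cos(p[2]),np.sin(p[2])])
cx=(g[:2]-p[:2])@e; print('chest x,z',cx,g[2],'phi',np.degrees(np.arctan2(g[2]-.055,cx+.04)),'r',np.hypot(g[2]-.055,cx+.04))
to(None)
```

```text
chest x,z -0.02061845619198658 0.1255650012414744 phi 74.64174002296994 r 0.07317830033958994
t 11.25 tcp [0.7252 0.0097 0.1068] x-axis yaw -7.19 tool z [-0.168  0.029 -0.985] gap 0.141 F [2.8 9.8 9.6]
```

Request:
servo_tool([
  [0,0,0,0,0,0,0.1],
  [0,0,0,0,0,0,0.1],
  [0,0,0,0,0,0,0.1],
  [0,0,0,0,0,0,0.1],
  [0,0,-20,0,0,0,0.1],
  [0,0,-35,0,0,0,0.1],
  [0,0,-40,0,0,0,0.1],
  [0,0,-40,0,0,0,0.1],
])

```text
t: 12.05
ee_pos: [0.7468, 0.0006, 0.2382]
tcp_rot: [-0.006, 0.994, -0.065, -0.087]
wrist_force: [1.1, 0.5, -0.2]
finger_gap: 0.548
```

Request:
servo_tool([
  [0,20,-40,0,0,0,0],
  [0,35,-35,0,0,0,0],
  [0,35,-30,0,5,0,0],
  [0,35,-30,0,5,0,0],
  [0,35,-15,0,0,0,0],
])

```text
t: 12.55
ee_pos: [0.7458, -0.1619, 0.3899]
tcp_rot: [0.001, 0.998, -0.065, 0.004]
wrist_force: [0.1, 0.3, 0.4]
finger_gap: 0.497
```

Run:
```python
from h import *
to(None)
p=[.5692,.0495,1.4482]; e=np.array([np.cos(p[2]),np.sin(p[2])]); f=np.array([-e[1],e[0]])
A=snap('scene'); B=snap('top'); save(A,'s3.png',(250,100,450,340),2.4)
for s in (A,B):
    W=cloud(s).reshape(-1,3); W=W[~np.isnan(W[:,0])]; x=(W[:,:2]-p[:2])@e; y=(W[:,:2]-p[:2])@f
    k=(abs(y)<.035)&(abs(x-.015)<.06)&(W[:,2]>.28)&(W[:,2]<.33)
    print('bar',k.sum(),np.median(x[k]).round(4),np.median(W[k,2]).round(4),np.median(W[k],0).round(4),np.percentile(W[k,2],[5,95]).round(3))
    k=(abs(y)<.09)&(x<.12)&(x>0)&(W[:,2]>.1)&(W[:,2]<.255)
    if k.sum()>20: print('lid ang',np.degrees(np.median(np.arctan2(W[k,2]-.075,.1-x[k]))).round(2),k.sum())
    k=(y<-.13)&(y>-.19)&(abs(x)<.07)&(W[:,2]>.08)&(W[:,2]<.15); print('tab',k.sum(),np.median(x[k]),np.median(W[k,2]))
```

```text
t 12.55 tcp [ 0.7458 -0.1619  0.3899] x-axis yaw -7.5 tool z [ 0.007 -0.002 -1.   ] gap 0.497 F [0.1 0.3 0.4]
  return _methods._mean(a, axis=axis, dtype=dtype,
  ret = ret.dtype.type(ret / rcount)
  ret = um.true_divide(
Traceback (most recent call last):
IndexError: index -1 is out of bounds for axis 0 with size 0
```

View pics/s3.png

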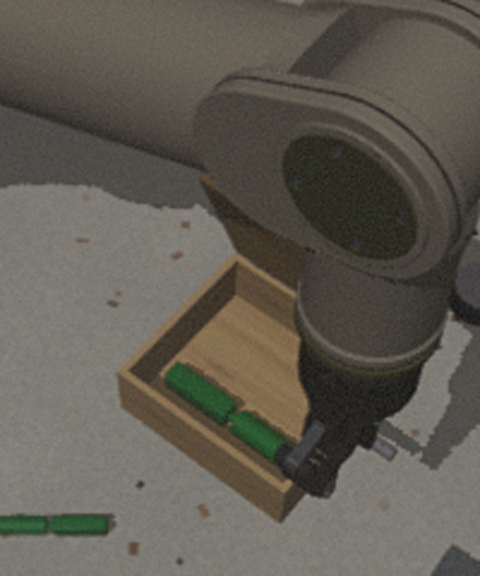

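The arm hides the lid from the scene camera. I use the top camera instead.

```bash
cat > m.py <<'E'
from h import *
import sys
to(None)
p=[.5692,.0495,1.4482]; e=np.array([np.cos(p[2]),np.sin(p[2])]); f=np.array([-e[1],e[0]])
for n in sys.argv[1:]:
    s=snap(n)
    W=cloud(s).reshape(-1,3); W=W[~np.isnan(W[:,0])]; x=(W[:,:2]-p[:2])@e; y=(W[:,:2]-p[:2])@f
    r=np.hypot(W[:,2]-.075,.1-x); a=np.degrees(np.arctan2(W[:,2]-.075,.1-x))
    k=(abs(y)<.035)&(abs(r-.244)<.012)&(a>-5)&(a<85)&(W[:,2]>.06)
    if k.sum()>10: print(n,'bar',k.sum(),'cx',np.median(x[k]).round(4),'xyz',np.median(W[k],0).round(4),'ang',np.median(a[k]).round(2),np.percentile(a[k],[5,95]).round(1))
    k=(abs(y)<.09)&(r>.06)&(r<.19)&(a>-5)&(a<85)&(W[:,2]>.078)
    if k.sum()>20: print(n,'lid ang',np.percentile(a[k],[10,50,90]).round(2),k.sum())
E
python3 m.py top wrist
```

```text
t 12.65 tcp [ 0.7455 -0.1671  0.3891] x-axis yaw -7.94 tool z [ 0.005 -0.004 -1.   ] gap 0.497 F [-0.2 -0.4  0.4]
top bar 168 cx 0.0233 xyz [0.5724 0.0725 0.3111] ang 72.02 [70.9 72.9]
top lid ang [73.54 74.62 77.58] 981
wrist lid ang [70.63 70.89 71.35] 1722
```

The lid is at about 71° (knee unlocked), and the bar estimate is chest (23, 0, 306) mm. Moving above the bar.

Request:
servo_tool([
  [0,0,0,0,0,-0.9,0],
  [-33.5,-36,0,0,0,0,0],
  [-33.5,-36,0,0,0,0,0],
  [-33.5,-36,0,0,0,0,0],
  [-33.5,-36,0,0,0,0,0],
  [-33.5,-36,0,0,0,0,0],
  [-33.5,-36,0,0,0,0,0],
  [0,0,0,0,0,0,0],
])

```text
t: 13.55
ee_pos: [0.568, 0.0858, 0.386]
tcp_rot: [-0.001, 0.999, -0.051, 0.0]
wrist_force: [0.0, -0.2, 0.3]
finger_gap: 0.5
```

```bash
python3 m.py top wrist scene
python3 - <<'E'
from h import *
to([.572,.0721,.2875])
s=snap('wrist'); save(s,'w4.png'); print(proj(s,[.572,.0721,.3065]))
E
```

```text
t 13.55 tcp [0.568  0.0858 0.386 ] x-axis yaw -5.85 tool z [ 0.     0.002 -1.   ] gap 0.5 F [ 0.  -0.2  0.3]
wrist bar 1588 cx 0.0234 xyz [0.5744 0.0725 0.3116] ang 72.12 [70.9 72.9]
wrist lid ang [73.36 74.16 76.91] 6402
scene bar 144 cx 0.0188 xyz [0.5708 0.0686 0.3089] ang 70.92 [70.1 72. ]
scene lid ang [69.35 69.92 70.24] 876
t 13.7 tcp [0.5717 0.0778 0.3847] x-axis yaw -6.47 tool z [-0.001 -0.001 -1.   ] gap 0.501 F [-0.3 -0.8 -1.1]
need tool mm [ 1.   5.6 97.2]
(np.float64(330.4753628524467), np.float64(252.37668818355587))
```

View pics/w4.png

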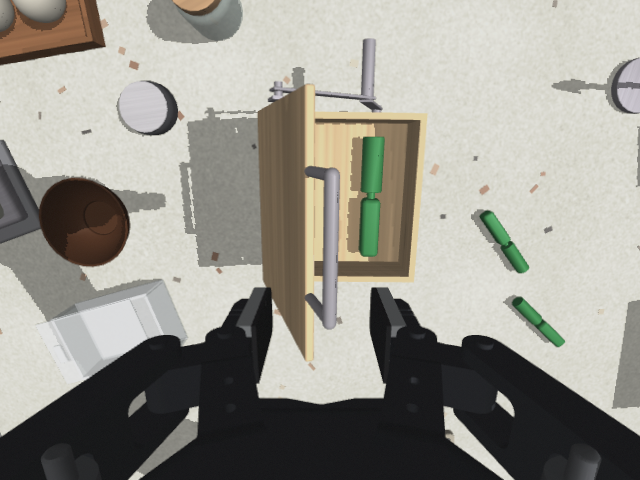

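The bar shows at (331,250), and I predicted (330,252), so the two agree. The knee is folded and the roller still lies inside. Descending.

Request:
servo_tool([
  [0,2,0,0,0,0.5,0],
  [0,0,25,0,0,0,0],
  [0,0,30,0,0,0,0],
  [0,0,25,0,0,0,0],
  [0,0,12,0,0,0,0],
  [0,0,0,0,0,0,0],
])

```text
t: 14.35
ee_pos: [0.5713, 0.0744, 0.2915]
tcp_rot: [0.0, 0.998, -0.062, -0.002]
wrist_force: [0.9, 0.5, 0.1]
finger_gap: 0.501
```

```bash
python3 -c "
from h import *
to([.572,.0721,.2875])"
```

```text
t 14.35 tcp [0.5713 0.0744 0.2915] x-axis yaw -7.14 tool z [-0.003 -0.    -1.   ] gap 0.501 F [0.9 0.5 0.1]
need tool mm [1.  2.2 4. ]
```

Request:
servo_tool([
  [1,2.2,4,0,0,0,0],
  [0,0,0,0,0,0,-1],
  [0,0,0,0,0,0,-1],
  [0,0,0,0,0,0,-1],
  [0,0,0,0,0,0,-1],
  [0,0,0,0,0,0,-1],
  [0,0,0,0,0,0,-1],
  [0,0,0,0,0,0,-1],
], newtons=40)

```text
t: 15.15
ee_pos: [0.5728, 0.0728, 0.2901]
tcp_rot: [0.0, 0.998, -0.062, 0.001]
wrist_force: [-0.8, -0.8, 6.3]
finger_gap: 0.102
```

Run:
```python
from h import *
to(None); o=get_obs()
p=[.5692,.0495,1.4482]; e=np.array([np.cos(p[2]),np.sin(p[2])])
g=o['ee_pos']+[0,0,.019]; cx=(g[:2]-p[:2])@e
b0=np.arctan2(g[2]-.075,.1-cx); r=np.hypot(g[2]-.075,.1-cx); print('cx',cx,'z',g[2],'ang',np.degrees(b0),'r',r)
off=np.degrees(np.arctan2(4,244)); R=244.03
a=np.linspace(70.5+off,off,37); x=100-R*np.cos(np.radians(a)); z=75+R*np.sin(np.radians(a))
for i in range(36): print([0,round(-(x[i+1]-x[i]),1),round(-(z[i+1]-z[i]),1)],end=' ')
```

```text
t 15.15 tcp [0.5728 0.0728 0.2901] x-axis yaw -7.09 tool z [ 0.002 -0.    -1.   ] gap 0.102 F [-0.8 -0.8  6.3]
cx 0.023590199692561757 z 0.30914321421888535 ang 71.92653393226196 r 0.24629555892823854
[0, np.float64(7.9), np.float64(2.8)] [0, np.float64(7.8), np.float64(3.1)] [0, np.float64(7.7), np.float64(3.3)] [0, np.float64(7.5), np.float64(3.6)] [0, np.float64(7.4), np.float64(3.8)] [0, np.float64(7.3), np.float64(4.1)] [0, np.float64(7.1), np.float64(4.3)] [0, np.float64(7.0), np.float64(4.6)] [0, np.float64(6.8), np.float64(4.8)] [0, np.float64(6.6), np.float64(5.0)] [0, np.float64(6.5), np.float64(5.3)] [0, np.float64(6.3), np.float64(5.5)] [0, np.float64(6.1), np.float64(5.7)] [0, np.float64(5.9), np.float64(5.9)] [0, np.float64(5.7), np.float64(6.1)] [0, np.float64(5.5), np.float64(6.3)] [0, np.float64(5.3), np.float64(6.5)] [0, np.float64(5.0), np.float64(6.6)] [0, np.float64(4.8), np.float64(6.8)] [0, np.float64(4.6), np.float64(7.0)] [0, np.float64(4.3), np.float64(7.1)] [0, np.float64(4.1), np.float64(7.3)] [0, np.float64(3.8), np.float64(7.4)] [0, np.float64(3.6), np.float64(7.5)] [0, np.float64(3.3), np.float64(7.7)] [0, np.float64(3.1), np.float64(7.8)] [0, np.float64(2.8), np.float64(7.9)] [0, np.float64(2.5), np.float64(8.0)] [0, np.float64(2.2), np.float64(8.0)] [0, np.float64(2.0), np.float64(8.1)] [0, np.float64(1.7), np.float64(8.2)] [0, np.float64(1.4), np.float64(8.2)] [0, np.float64(1.1), np.float64(8.3)] [0, np.float64(0.8), np.float64(8.3)] [0, np.float64(0.6), np.float64(8.3)] [0, np.float64(0.3), np.float64(8.3)]
```

Request:
servo_tool([
  [0,7.9,2.8,0,0,0,-1],
  [0,7.8,3.1,0,0,0,-1],
  [0,7.7,3.3,0,0,0,-1],
  [0,7.5,3.6,0,0,0,-1],
  [0,7.4,3.8,0,0,0,-1],
  [0,7.3,4.1,0,0,0,-1],
  [0,7.1,4.3,0,0,0,-1],
  [0,0,0,0,0,0,-1],
])

```text
t: 15.95
ee_pos: [0.5661, 0.0191, 0.2639]
tcp_rot: [0.0, 0.998, -0.063, 0.0]
wrist_force: [1.8, -3.9, 2.5]
finger_gap: 0.096
```

```bash
cat > b.py <<'E'
from h import *
to(None); o=get_obs()
p=[.5692,.0495,1.4482]; e=np.array([np.cos(p[2]),np.sin(p[2])]); f=np.array([-e[1],e[0]])
g=o['ee_pos']+[0,0,.019]; cx=(g[:2]-p[:2])@e; print('cx',cx,'cy',(g[:2]-p[:2])@f,'z',g[2],'ang',np.degrees(np.arctan2(g[2]-.075,.1-cx)),'r',np.hypot(g[2]-.075,.1-cx))
E
python3 b.py; python3 m.py wrist scene
```

```text
t 15.95 tcp [0.5661 0.0191 0.2639] x-axis yaw -7.18 tool z [ 0.    -0.001 -1.   ] gap 0.096 F [ 1.8 -3.9  2.5]
cx -0.030544664274217957 cy -0.0006224090906853657 z 0.2828510946343642 ang 57.86837648282983 r 0.24544650519241804
t 15.95 tcp [0.5661 0.0191 0.2639] x-axis yaw -7.18 tool z [ 0.    -0.001 -1.   ] gap 0.096 F [ 1.8 -3.9  2.5]
wrist bar 5483 cx -0.0292 xyz [0.5755 0.02   0.2867] ang 58.66 [55.4 61.6]
wrist lid ang [59.61 60.31 63.04] 13737
scene bar 125 cx -0.0346 xyz [0.5756 0.0124 0.2843] ang 57.28 [53.4 61.1]
scene lid ang [59.01 59.86 61.75] 101
```

Tracking the arc well with small forces. Continuing.

Request:
servo_tool([
  [0,7.0,4.6,0,0,0,-1],
  [0,6.8,4.8,0,0,0,-1],
  [0,6.6,5.0,0,0,0,-1],
  [0,6.5,5.3,0,0,0,-1],
  [0,6.3,5.5,0,0,0,-1],
  [0,6.1,5.7,0,0,0,-1],
  [0,5.9,5.9,0,0,0,-1],
  [0,5.7,6.1,0,0,0,-1],
])

```text
t: 16.85
ee_pos: [0.56, -0.0302, 0.2212]
tcp_rot: [0.0, 0.998, -0.062, 0.001]
wrist_force: [3.7, -4.1, 4.5]
finger_gap: 0.097
```

Request:
servo_tool([
  [0,5.5,6.3,0,0,0,-1],
  [0,5.3,6.5,0,0,0,-1],
  [0,5.0,6.6,0,0,0,-1],
  [0,4.8,6.8,0,0,0,-1],
  [0,4.6,7.0,0,0,0,-1],
  [0,4.3,7.1,0,0,0,-1],
  [0,4.1,7.3,0,0,0,-1],
  [0,0,0,0,0,0,-1],
])

```text
t: 17.65
ee_pos: [0.5557, -0.0641, 0.1724]
tcp_rot: [0.0, 0.998, -0.062, 0.0]
wrist_force: [6.9, -4.0, -0.7]
finger_gap: 0.098
```

```bash
python3 b.py; python3 m.py wrist
```

```text
t 17.65 tcp [ 0.5557 -0.0641  0.1724] x-axis yaw -7.12 tool z [ 0. -0. -1.] gap 0.098 F [ 6.9 -4.  -0.7]
cx -0.11442927963369862 cy -0.00048439837860250404 z 0.1913980988959087 ang 28.494324529385548 r 0.24398449416060985
t 17.65 tcp [ 0.5557 -0.0641  0.1724] x-axis yaw -7.12 tool z [ 0. -0. -1.] gap 0.098 F [ 6.9 -4.  -0.7]
wrist bar 26726 cx -0.0753 xyz [ 0.5698 -0.0258  0.2432] ang 43.84 [29.5 50.2]
wrist lid ang [30.67 31.61 34.46] 39734
```

Request:
servo_tool([
  [0,3.8,7.4,0,0,0,-1],
  [0,3.6,7.5,0,0,0,-1],
  [0,3.3,7.7,0,0,0,-1],
  [0,3.1,7.8,0,0,0,-1],
  [0,2.8,7.9,0,0,0,-1],
  [0,2.5,8.0,0,0,0,-1],
  [0,2.2,8.0,0,0,0,-1],
  [0,0,0,0,0,0,-1],
])

```text
t: 18.5
ee_pos: [0.5531, -0.0855, 0.118]
tcp_rot: [0.0, 0.998, -0.062, 0.0]
wrist_force: [7.0, -5.9, -0.1]
finger_gap: 0.095
```

Request:
servo_tool([
  [0,1.0,4.0,0,0,0,-1],
  [0,1.0,4.1,0,0,0,-1],
  [0,0.9,4.1,0,0,0,-1],
  [0,0.8,4.1,0,0,0,-1],
  [0,0.7,4.1,0,0,0,-1],
  [0,0.7,4.1,0,0,0,-1],
  [0,0.6,4.1,0,0,0,-1],
  [0,0,0,0,0,0,-1],
])

```text
t: 19.3
ee_pos: [0.5523, -0.0913, 0.0899]
tcp_rot: [0.0, 0.998, -0.062, 0.0]
wrist_force: [6.1, -7.6, 0.6]
finger_gap: 0.098
```

```bash
python3 b.py
```

```text
t 19.3 tcp [ 0.5523 -0.0913  0.0899] x-axis yaw -7.13 tool z [ 0.001 -0.001 -1.   ] gap 0.098 F [ 6.1 -7.6  0.6]
cx -0.14179288068408874 cy -0.0004895771956074684 z 0.1088818413886741 ang 7.976777258943378 r 0.24415522997756417
```

Request:
servo_tool([
  [0,0.4,3.2,0,0,0,-1],
  [0,0.4,3.2,0,0,0,-1],
  [0,0.3,3.2,0,0,0,-1],
  [0,0.3,3.2,0,0,0,-1],
  [0,0.2,3.2,0,0,0,-1],
  [0,0.2,3.2,0,0,0,-1],
  [0,0.2,3,0,0,0,-1],
  [0,0,0,0,0,0,-1],
])

```text
t: 20.1
ee_pos: [0.5521, -0.0936, 0.0677]
tcp_rot: [0.001, 0.998, -0.062, 0.0]
wrist_force: [6.3, -7.8, -1.4]
finger_gap: 0.101
```

Request:
servo_tool([
  [0,0,1.5,0,0,0,-1],
  [0,0,1.5,0,0,0,-1],
  [0,0,1.5,0,0,0,-1],
  [0,0,1,0,0,0,-1],
  [0,0,0,0,0,0,-1],
])

```text
t: 20.6
ee_pos: [0.5521, -0.0938, 0.0625]
tcp_rot: [0.001, 0.998, -0.062, 0.0]
wrist_force: [6.1, -8.5, -0.6]
finger_gap: 0.099
```

```bash
python3 b.py
```

```text
t 20.6 tcp [ 0.5521 -0.0938  0.0625] x-axis yaw -7.15 tool z [ 0.001 -0.002 -1.   ] gap 0.099 F [ 6.1 -8.5 -0.6]
cx -0.14433766381338295 cy -0.0005273936040711584 z 0.08150034002573715 ang 1.5239329571946214 r 0.2444241157869492
```

Near the stop. I go down by 1 mm steps until the force rises.

Request:
servo_tool([
  [0,0,1,0,0,0,-1],
  [0,0,1,0,0,0,-1],
  [0,0,0,0,0,0,-1],
  [0,0,0,0,0,0,-1],
])

```text
t: 21.0
ee_pos: [0.552, -0.0939, 0.0605]
tcp_rot: [0.001, 0.998, -0.062, 0.0]
wrist_force: [4.7, -8.4, -0.3]
finger_gap: 0.1
```

Request:
servo_tool([
  [0,0,1,0,0,0,-1],
  [0,0,1,0,0,0,-1],
  [0,0,0,0,0,0,-1],
  [0,0,0,0,0,0,-1],
])

```text
t: 21.4
ee_pos: [0.5521, -0.094, 0.0585]
tcp_rot: [0.001, 0.998, -0.062, 0.0]
wrist_force: [5.9, -8.7, -1.1]
finger_gap: 0.101
```

Request:
servo_tool([
  [0,0,1,0,0,0,-1],
  [0,0,1,0,0,0,-1],
  [0,0,0,0,0,0,-1],
  [0,0,0,0,0,0,-1],
])

```text
t: 21.8
ee_pos: [0.5521, -0.094, 0.0568]
tcp_rot: [0.001, 0.998, -0.062, 0.0]
wrist_force: [3.8, -9.3, 1.9]
finger_gap: 0.096
```

Run:
```python
from h import *
p=[.5692,.0495,1.4482]; e=np.array([np.cos(p[2]),np.sin(p[2])]); f=np.array([-e[1],e[0]])
to(None)
for n in ['wrist','scene','top']:
    s=snap(n)
    if n=='wrist': save(s,'w5.png')
    W=cloud(s).reshape(-1,3); W=W[~np.isnan(W[:,0])]; x=(W[:,:2]-p[:2])@e; y=(W[:,:2]-p[:2])@f
    for a in np.arange(-.1,.1,.04):
        k=(x>a)&(x<a+.04)&(abs(y)<.1)&(W[:,2]>.06)&(W[:,2]<.11)
        if k.sum()>10: print(n,round(a+.02,2),k.sum(),np.median(W[k,2]).round(4))
```

```text
t 21.8 tcp [ 0.5521 -0.094   0.0568] x-axis yaw -7.16 tool z [ 0.001 -0.002 -1.   ] gap 0.096 F [ 3.8 -9.3  1.9]
wrist -0.08 41146 0.0838
wrist -0.04 27682 0.0839
wrist -0.0 1447 0.084
scene -0.08 643 0.0816
scene -0.04 752 0.0818
scene -0.0 870 0.0818
scene 0.04 976 0.0819
scene 0.08 909 0.0818
top -0.08 1134 0.0839
top -0.04 1301 0.0839
top -0.0 1298 0.0838
top 0.04 1290 0.0838
top 0.08 1296 0.0838
```

View pics/w5.png

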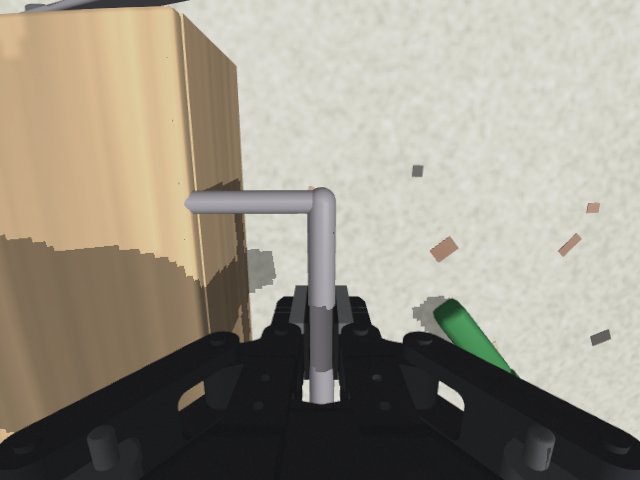

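The lid is level: under 0.1 mm tilt across its depth, top at about 83 mm, which is the shut height. I press slightly to confirm the stop, then release and retreat upward.

Request:
servo_tool([
  [0,0,1,0,0,0,-1],
  [0,0,1,0,0,0,-1],
  [0,0,0,0,0,0,-1],
  [0,0,0,0,0,0,-1],
])

```text
t: 22.35
ee_pos: [0.5522, -0.094, 0.0562]
tcp_rot: [0.001, 0.998, -0.062, 0.001]
wrist_force: [-2.8, -8.7, 17.5]
finger_gap: 0.099
```

Request:
servo_tool([
  [0,0,0,0,0,0,-0.4],
  [0,0,0,0,0,0,-0.4],
  [0,0,0,0,0,0,-0.4],
  [0,0,0,0,0,0,-0.4],
  [0,0,-8,0,0,0,-0.4],
  [0,0,-15,0,0,0,-0.4],
  [0,0,-30,0,0,0,-0.4],
  [0,0,-40,0,0,0,-0.4],
])

```text
t: 23.15
ee_pos: [0.551, -0.0917, 0.1491]
tcp_rot: [-0.0, 0.998, -0.062, -0.001]
wrist_force: [1.0, -1.2, 0.1]
finger_gap: 0.297
```

Request:
servo_tool([
  [0,0,-40,0,0,0,-0.4],
  [0,30,-40,0,0,0,-0.4],
  [0,40,-20,0,0,0,-0.4],
  [0,40,0,0,0,0,-0.4],
  [0,40,0,0,0,0,-0.4],
  [0,0,0,0,0,0,-0.4],
])

```text
t: 23.75
ee_pos: [0.5314, -0.2475, 0.2494]
tcp_rot: [0.001, 0.998, -0.066, 0.0]
wrist_force: [0.1, 0.2, -0.5]
finger_gap: 0.298
```

Run:
```python
from h import *
p=[.5692,.0495,1.4482]; e=np.array([np.cos(p[2]),np.sin(p[2])]); f=np.array([-e[1],e[0]])
to(None)
for n in ['scene','top']:
    s=snap(n)
    if n=='top': save(s,'t9.png')
    W=cloud(s).reshape(-1,3); W=W[~np.isnan(W[:,0])]; x=(W[:,:2]-p[:2])@e; y=(W[:,:2]-p[:2])@f
    print(n,[(round(a+.02,2),np.median(W[(x>a)&(x<a+.04)&(abs(y)<.1)&(W[:,2]>.06)&(W[:,2]<.11),2]).round(4)) for a in np.arange(-.1,.1,.04)])
```

```text
t 23.75 tcp [ 0.5314 -0.2475  0.2494] x-axis yaw -7.56 tool z [ 0.    -0.003 -1.   ] gap 0.298 F [ 0.1  0.2 -0.5]
scene [(np.float64(-0.08), np.float64(0.0816)), (np.float64(-0.04), np.float64(0.0819)), (np.float64(-0.0), np.float64(0.0818)), (np.float64(0.04), np.float64(0.0819)), (np.float64(0.08), np.float64(0.0817))]
top [(np.float64(-0.08), np.float64(0.0838)), (np.float64(-0.04), np.float64(0.0836)), (np.float64(-0.0), np.float64(0.0837)), (np.float64(0.04), np.float64(0.0838)), (np.float64(0.08), np.float64(0.0839))]
```

View pics/t9.png

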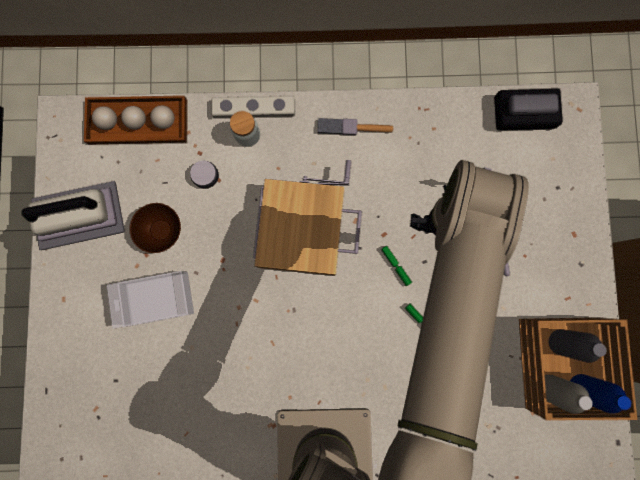

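The top picture shows the lid shut (300,228) with the bar in front (352,232). The bowl (155,228) and acrylic box (148,298) haven't moved, and the robot is clear of everything. Handing in.

```bash
python3 -c "
from h import *
print(finish_job())"
```

```text
the job is handed in; nothing more can be done
None
```

The job is done and handed in at about 24 s of the 72 s allowed. The lint roller is flat inside the chest, the stay is unlocked and the lid is fully shut.

- **Roller:** I picked the 170 mm roller over the two smaller ones of about 113 mm. I set it down parallel to the walls. The wrist picture after release showed it lying flat and clear of all sides. As the fingers opened they briefly pressed about 21 N sideways, probably on the front wall; that is under the 40 N limit.
- **Stay:** I swung the tab about 0.65 rad up and forward, then let go. The lid stayed at about 71°, which matches an unlocked knee.
- **Lid:** I held the bar all the way down, slowing near the end. Pressing lightly at the bottom raised the force to about 17 N, which confirmed the stop. After release the lid was level to within 0.3 mm across its depth, with its top at 82–84 mm against the expected 83 mm.
- **Bystanders:** In the last picture the bowl and acrylic box sit where they started. The arm hid the clip stand and most of the scoop in that view. I didn't re-check those two, but the arm never worked close to them.

No checks failed. The cameras disagreed only by about 2 mm, which is within their calibration.

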